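# Dial the run code into the plate spotter and load it

## Robot

A 6-joint arm with a two-finger parallel gripper is mounted at the origin on the work surface. World frame = base frame: x ahead of the robot, y to its left, z up, the work surface at z = 0. Lengths are in m, angles in degrees, forces in N, time in s.
With the tool pointing down it reaches from about 0.275 to 0.85 m from the base axis. Payload 19 kg.
Tool frame: the origin (TCP) lies at the centre of the arm's flange, where the gripper is bolted on; the fingertips stand env.nose_length ahead of it and the grasp point (between the pads) lies 155 mm ahead of it (env.nose_length is the distance from the TCP to the fingertips, in m); z points along the fingers, y is the direction in which the jaws open and shut (so a half turn about z gives the same grasp; the last joint's range is limited). The gripper opens to 85 mm and grips with 20 to 120 N. Pads are 22 mm wide; open, the fingers measure 114 mm over their backs; the gripper's body (76 mm by 85 mm) begins 54 mm behind the grasp point. The pads swing forward as they close: fully open they stand 13 mm farther back than shut.
Start: joints at [-82.563, 8.623, 82.357, -0, 89.026, -7.678], TCP at [0.15, -0.555, 0.405] pointing down, gripper open.
Joint ranges: [-160.23, 160.23], [-39.13, 120.54], [6.94, 153.29], [-79.49, 259.48], [9.18, 160.14], [-161.06, 161.06]. Speed limits (degrees/s): [108.29, 108.29, 127.2, 172.46, 172.46, 172.46].

## Interface

Orientations are given as [roll, pitch, yaw] about the fixed x, y, z axes, in that order (R = Rz(yaw) Ry(pitch) Rx(roll)).
In Python, from bench import env, optics gives the robot as it stands.
- The arm moves only by the tool step_arm, never from a script. Its argument "rows" is a list of rows, each an object with "jaw": the finger opening in m, from 0 to 0.0854; "delta_pos": the shift along the world's x, y, z in m, a list of three; "rotation": the turn, a rotation vector about the world's x, y, z in rad, a list of three. In form: [{"jaw": jaw, "delta_pos": [dx, dy, dz], "rotation": [rx, ry, rz]}, ...]. A call has 1 to 8 rows; each row shifts and turns the pose as measured when the row begins; what a row does not reach is not made up. A row lasts 1/10 s, in which the tool goes at most 50 mm and 8.59 degrees, less where a joint would pass 70% of its speed; a pose out of reach is approached as far as the arm can. A call with a gripper value outside its range is refused whole. The fingers move at their own pace and stop on an object; "squeeze" is the grip in N (left out, the last holds). Time passes only in rows, so rows that do not move let the fingers close. It gives the time, the measured TCP pose, the force and the opening at its end, in the units of the state.
- env.get_obs(): the state, without advancing time (a new reading comes with each control period).
- optics.get_image(name): name is "scene" or "top" or "wrist"; returns a dict with "pixels" (384x512x3 uint8, blue, green, red), "camera_matrix" (3x3 intrinsics, pixels), "D" ([k1, k2, p1, p2, k3] as OpenCV has them; the pictures are not rectified), "rvec" (rotation vector, rad) and "tvec" (3), from world to camera coordinates, as OpenCV has them; the wrist camera has in their place "hand_eye" (4x4, takes a point from camera to tool coordinates, whose origin is the TCP and whose axes are the flange's). Camera axes: x right, y down, z forward; pixel columns grow to the right and rows downward; lengths in m; the calibration is good to about 2 mm. A picture is of the moment at which its call begins: read the wrist's pose just before it. There is no depth.
- env.finish_job(): hands the job in, once; it reports no verdict.
The state is a dict: "t": time; "joints": joint angles; "joint_velocities": joint speeds; "joint_efforts": joint torques, N m; "position": TCP position; "tcp_rot": TCP orientation; "contact_force": force on the tool from outside, world axes, zero at the start; "torque": the same for the moment, N m; "grip_width": finger opening in m.
Only numpy, scipy, OpenCV 4.12 (cv2) and the standard library are available. Lean on these libraries where they do the work, as an engineer would, in place of code of your own. Each camera call takes 0.05 s, during which the arm holds its last target. There are 200 camera calls.

## Task

On the white plate spotter, set the three thumbwheels to the run code 4-7-2 (reading from the robot's left to right), rolling each wheel with a gentle fingertip pressure, never leaning hard on it, until it clicks home on its digit. When all three show the code, press the large round load key fully down and let it come up again. Leave the wheels on the code and everything else as it was.

Things in the scene. Friction and masses are not known exactly. Their poses are not given: they have to be found in the camera images.
- spotter: Low white laboratory plate spotter on a blue base, fixed. Origin on the table, 30 mm beyond the middle wheel; z up, x away from the robot, y left. Flat deck 70 mm up, x -110 to 130, y -180 to 220 mm. On it: three thumbwheels at x -30, load key to the right, blue column 190 mm tall (x 0 to 90, y 150 to 210).
- bank: The thumbwheel bank: thin grey panel 84 x 150 x 1.5 mm on the deck that carries the three wheels. Origin at deck height (70 mm) under the middle wheel, axes as the spotter's. Neither it nor its wheels may be pressed with more than 12 N.
- slot_a (a point): Point on the deck straight below the top of the left wheel, mid-width (wheels 45 mm apart along y). Axes as the spotter's. The wheel's top stands 12 to 26 mm above it: wheels are seated unevenly, not measured, to be felt or seen. Pressed from above, the sprung wheel sinks straight down: starts at about 2 N, then 4 N per mm, solid after 5 mm.
- wheel_a (a joint): The left thumbwheel: black disc on edge, 68 mm across, 26 wide, smooth rim; axle along y. Value = digit x 0.6283 rad; one digit = 21.4 mm of rim. Click stops: about 3 N along the rim to leave one; let go, it snaps to the nearest digit. A closed fingertip on top, pressing about 6 to 9 N and slid along x, rolls it by friction; lighter may slip, over 12 N harms the axle.
- slot_b (a point): Point on the deck straight below the top of the middle wheel, mid-width (wheels 45 mm apart along y). Axes as the spotter's. The wheel's top stands 12 to 26 mm above it: wheels are seated unevenly, not measured, to be felt or seen. Pressed from above, the sprung wheel sinks straight down: starts at about 2 N, then 4 N per mm, solid after 5 mm.
- wheel_b (a joint): The middle thumbwheel: black disc on edge, 68 mm across, 26 wide, smooth rim; axle along y. Value = digit x 0.6283 rad; one digit = 21.4 mm of rim. Marks on the rims: a bar across the rim counts five, each dot one (7 = bar and two dots, 0 = bare), thin grey lines between digits; the one facing up counts, between two dark ticks on the deck. Click stops as left wheel.
- slot_c (a point): Point on the deck straight below the top of the right wheel, mid-width (wheels 45 mm apart along y). Axes as the spotter's. The wheel's top stands 12 to 26 mm above it: wheels are seated unevenly, not measured, to be felt or seen. Pressed from above, the sprung wheel sinks straight down: starts at about 2 N, then 4 N per mm, solid after 5 mm.
- wheel_c (a joint): The right thumbwheel: black disc on edge, 68 mm across, 26 wide, smooth rim; axle along y. Value = digit x 0.6283 rad; one digit = 21.4 mm of rim. Rolling the top of any wheel's rim to the spotter's +x raises its digit, to -x lowers it. End stops just past 0 and 9. A wheel may start between two digits. Click stops as left wheel.
- load_key (a joint): Travel of the large load key: 0 up, 0.006 m fully down; a spring (5 N at full travel) lifts it again.
- load_key_top (a point): Centre of the top of the large load key, a round grey button 32 mm across in a black housing, right of the wheels at (-30, -120) mm on the deck; pressed straight down.
- small_key (a joint): Travel of the small round grey key, 16 mm across, at (85, -45) mm on the deck; not to be used (0 = up).
- dial (a joint): Angle of the black dial, 34 mm across, at (70, -120) mm on the deck; not to be used.
- vial_1: Loose amber glass vial, 22 mm across, 42 mm high, standing on the deck left of the wheels, nearer the robot. Origin: centre of its underside.
- vial_2: Loose amber vial like vial_1, on the deck left of the wheels, farther from the robot. Origin: centre of its underside.
- beaker: Glass beaker, 64 mm across, 75 mm high, on the table. Origin: centre of its underside.
- jar: Jar with a lid, 68 mm across, 100 mm high, on the table. Origin: centre of its underside.
- plate_box: Open white plastic box 120 x 120 x 35 mm on the table. Origin: centre of its underside.
- spatula: Steel spatula 180 mm long lying on the table to the right. Origin near its middle.
- plate_stack: Stack of coated plates 100 x 100 x 18 mm on the table. Origin: centre of its underside.

How it is judged (in metres and radians):
On the way, in this order (a step that is already met when the one before it is completed fails the run):
1. all three wheels rest on 4, 7 and 2 with the fingers off the spotter (value of joint wheel_a between 2.3933 and 2.6333 rad and value of joint wheel_b between 4.2782 and 4.5182 rad and value of joint wheel_c between 1.1366 and 1.3766 rad and velocity of joint wheel_a between -0.2 and 0.2 rad/s and velocity of joint wheel_b between -0.2 and 0.2 rad/s and velocity of joint wheel_c between -0.2 and 0.2 rad/s and contact force between the fingers and spotter below 0.5 N), for 0.2 s.
2. the load key is pressed fully down (value of joint load_key above 0.0045 m), for 0.05 s.
At the end, for the whole second after the job is handed in: The left, middle and right wheels rest within 0.12 rad of digits 4, 7 and 2, the load key is up again after being pressed, and the fingers are off the spotter (all of step 1 and value of joint load_key below 0.0015 m); the robot touches nothing.
It fails at once if the fingers or the arm bear on the thumbwheels or their panel with more than 12 N (contact force between any of the fingers, the arm and bank above 12 N).
It fails at once if the load key is pressed before the wheels show the code (value of joint load_key above 0.003 m and not (value of joint wheel_a between 2.3933 and 2.6333 rad and value of joint wheel_b between 4.2782 and 4.5182 rad and value of joint wheel_c between 1.1366 and 1.3766 rad)).
It fails at once if the small key is pressed or the dial turned (value of joint small_key above 0.002 m or value of joint dial above 0.25 rad).
It fails at once if a bystander is moved more than 20 mm (distance of any of vial_1, vial_2, beaker, jar, plate_box, spatula, plate_stack from where it was at the start of the episode above 0.02 m).
It fails at once if a vial, the beaker or the jar is tipped over (angle between any of vial_1, vial_2, beaker, jar's own z axis and vertical above 0.5 rad).
It also fails if it takes over 67 s, if anything falls off the work surface, if the arm or the gripper's body presses on something with over 40 N, if the wrist force passes 120 N, or if a joint passes its speed limit or range.

## Working session

There is one attempt and no reset: what is moved stays moved. The work goes in short steps, Python scripts to look and compute and a tool call to move; the robot and the scene stay as the last step left them, time stands still between calls to the robot, and variables do not carry over. Pictures are saved under pics/ and viewed, about 8 in all and at most 12, crops included, and the job is handed in when it is done.

Besides the shell and the picture viewer there is one more tool, called after ">>>" as name(argument=value, ...) on one line, values as JSON. step_arm: Moves the arm, as the interface text tells. Its arguments: {"type":"object","properties":{"rows":{"type":"array"},"squeeze":{"type":"number"}},"required":["rows"]}

```bash
mkdir -p pics; ls; cat > h.py <<'E'
import numpy as np, cv2
from bench import env, optics
from scipy.spatial.transform import Rotation as R
def cam(im,o=None):
    """returns K,D,Rcw(cam->world),c"""
    K=np.array(im["camera_matrix"],float);D=np.array(im["D"],float)
    if "hand_eye" in im:
        T=np.eye(4);T[:3,:3]=R.from_euler('xyz',o["tcp_rot"],degrees=True).as_matrix();T[:3,3]=o["position"]
        T=T@np.array(im["hand_eye"]);return K,D,T[:3,:3],T[:3,3]
    Rm=cv2.Rodrigues(np.array(im["rvec"],float))[0];return K,D,Rm.T,-Rm.T@np.array(im["tvec"],float).ravel()
def ray(c,uv,z):
    K,D,Rm,p=c
    q=cv2.undistortPoints(np.array([[uv]],float),K,D)[0,0];d=Rm@np.array([q[0],q[1],1.])
    return p+d*(z-p[2])/d[2]
def proj(c,P):
    K,D,Rm,p=c
    P=np.atleast_2d(np.array(P,float));rv=cv2.Rodrigues(Rm.T)[0]
    return cv2.projectPoints(P,rv,-Rm.T@p,K,D)[0][:,0]
def shot(name,fn=None):
    o=env.get_obs();im=optics.get_image(name)
    if fn: cv2.imwrite("pics/"+fn,im["pixels"])
    return im["pixels"],cam(im,o)
E
python3 - <<'E'
from h import *
a,ca=shot("top");b,cb=shot("scene")
np.save("top.npy",a);np.save("scene.npy",b)
import pickle;pickle.dump((ca,cb),open("cams.pkl","wb"))
cv2.imwrite("pics/1.png",cv2.resize(a,(800,600),interpolation=cv2.INTER_CUBIC))
cv2.imwrite("pics/2.png",cv2.resize(b,(800,600),interpolation=cv2.INTER_CUBIC))
print(env.get_obs(),env.nose_length);print(ca[3],cb[3])
E
```

```text
pics
{'t': 0.1, 'joints': array([-8.25623725e+01,  8.64581168e+00,  8.23884852e+01, -5.75995545e-04,
        8.90257588e+01, -7.67577861e+00]), 'joint_velocities': array([-0.02017086,  0.01618781, -0.14233892, -0.0247241 , -0.09505668,
       -0.09127106]), 'joint_efforts': array([ 4.69714520e-03, -7.14376616e+01, -5.71797180e+01, -2.11128286e-04,
        6.84020270e-03, -5.78742515e-05]), 'position': array([ 0.14991221, -0.55507275,  0.40416573]), 'tcp_rot': array([-1.79940406e+02, -7.45072986e-03,  1.51134124e+01]), 'contact_force': array([-0.15890974, -0.97588244, -0.30682466]), 'torque': array([-0.02048803, -0.00323759, -0.00433533]), 'grip_width': 0.08536676418403845} 0.1734
[0.33478826 0.02362542 1.75695042] [ 0.84906918 -0.45670548  1.04315341]
```

View pics/1.png

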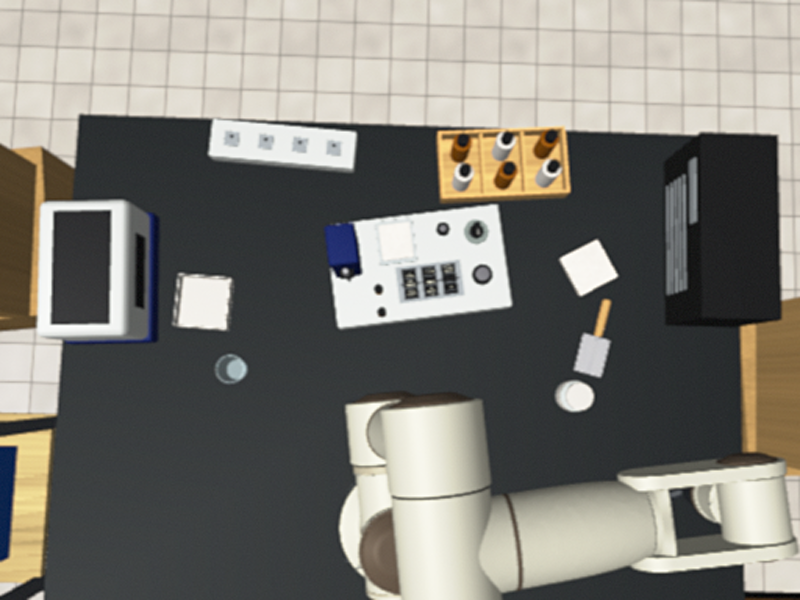

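View pics/2.png

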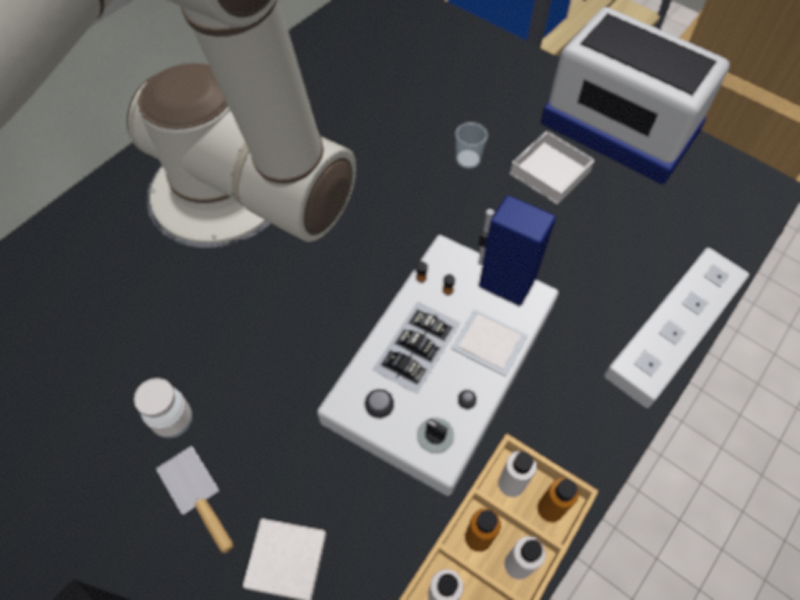

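Top view (800x600 coordinates): the deck's corners are at about BL (338,328), BR (512,304) and TR (499,205). The wheels are near (410,283), (431,281) and (450,278), and the load key is at (483,273).

```bash
python3 - <<'E'
from h import *
import pickle
ca,cb=pickle.load(open("cams.pkl","rb"));a=np.load("top.npy")
s=0.64
for n,uv,z in [("BL",(338,328),.07),("BR",(512,304),.07),("TR",(499,205),.07),("key",(483,273),.078),("wa",(410,283),.09),("wb",(431,281),.09),("wc",(450,278),.09)]:
    print(n,ray(ca,np.array(uv)*s,z).round(4))
g=a.min(2)>150
m=np.zeros(a.shape[:2],np.uint8);m[int(195*s):int(335*s),int(320*s):int(518*s)]=1
m=(g*m).astype(np.uint8)
n,l,st,_=cv2.connectedComponentsWithStats(m);i=1+st[1:,4].argmax()
c=cv2.findContours((l==i).astype(np.uint8),0,2)[0][0]
# edges lines: fit right & bottom edge in world
P=np.array([ray(ca,p,.07) for p in c[:,0].astype(float)])[:,:2]
r=cv2.minAreaRect(P.astype(np.float32));print(r);print(cv2.boxPoints(r))
E
```

```text
BL [0.444  0.1497 0.07  ]
BR [ 0.5102 -0.2434  0.07  ]
TR [ 0.7386 -0.2101  0.07  ]
key [ 0.5782 -0.175   0.078 ]
wa [ 0.5487 -0.0095  0.09  ]
wb [ 0.5546 -0.0567  0.09  ]
wc [ 0.5628 -0.0993  0.09  ]
((0.5930300951004028, -0.02654479444026947), (0.23899942636489868, 0.39940664172172546), 8.962202072143555)
[[ 0.44387898  0.15210441]
 [ 0.50609964 -0.24242601]
 [ 0.7421812  -0.205194  ]
 [ 0.67996055  0.18933642]]
```

```bash
python3 - <<'E'
from h import *
im=optics.get_image("wrist");print(np.array(im["hand_eye"]).round(3),im["camera_matrix"])
E
```

```text
[[-0.001 -0.952 -0.307  0.078]
 [ 1.    -0.001 -0.    -0.001]
 [ 0.    -0.307  0.952  0.03 ]
 [ 0.     0.     0.     1.   ]] [[279.99203051   0.         252.61715313]
 [  0.         279.99203051 193.13062494]
 [  0.           0.           1.        ]]
```

>>> step_arm(rows=[{"jaw":0,"delta_pos":[0.02,0.05,0],"rotation":[0,0,-0.053]},{"jaw":0,"delta_pos":[0.03,0.04,0],"rotation":[0,0,-0.053]},{"jaw":0,"delta_pos":[0.03,0.04,0],"rotation":[0,0,0]},{"jaw":0,"delta_pos":[0.03,0.04,0],"rotation":[0,0,0]},{"jaw":0,"delta_pos":[0.03,0.04,0],"rotation":[0,0,0]},{"jaw":0,"delta_pos":[0.03,0.04,0],"rotation":[0,0,0]},{"jaw":0,"delta_pos":[0.03,0.04,0],"rotation":[0,0,0]},{"jaw":0,"delta_pos":[0.03,0.04,0],"rotation":[0,0,0]}], squeeze=60)

```text
t: 0.95
position: [0.3748, -0.2268, 0.4009]
tcp_rot: [-179.7, 0.0, 8.2]
contact_force: [0.7, -1.0, -0.0]
grip_width: 0.0001
```

>>> step_arm(rows=[{"jaw":0,"delta_pos":[0.03,0.04,0],"rotation":[0,0,0]},{"jaw":0,"delta_pos":[0.03,0.04,-0.01],"rotation":[0,0,0]},{"jaw":0,"delta_pos":[0.03,0.04,-0.02],"rotation":[0,0,0]},{"jaw":0,"delta_pos":[0.03,0.04,-0.03],"rotation":[0,0,0]},{"jaw":0,"delta_pos":[0.005,0.005,-0.03],"rotation":[0,0,0.014]},{"jaw":0,"delta_pos":[0,0,0],"rotation":[0,0,0]},{"jaw":0,"delta_pos":[0,0,0],"rotation":[0,0,0]}])

```text
t: 1.65
position: [0.4936, -0.0639, 0.3168]
tcp_rot: [-179.8, -0.1, 9.5]
contact_force: [0.4, -0.1, 0.4]
grip_width: -0.0001
```

```bash
python3 - <<'E'
from h import *
import pickle
o=env.get_obs();print(o["position"],o["tcp_rot"],o["contact_force"],o["t"])
a,c=shot("wrist","w1.png");np.save("w1.npy",a);pickle.dump(c,open("w1.pkl","wb"))
cv2.imwrite("pics/3.png",cv2.resize(a[:300],(800,469),interpolation=cv2.INTER_CUBIC))
E
```

```text
[ 0.49361327 -0.06388713  0.31677134] [-1.79779554e+02 -1.23931740e-01  9.45241798e+00] [ 0.35154902 -0.14313365  0.35864721] 1.65
```

View pics/3.png

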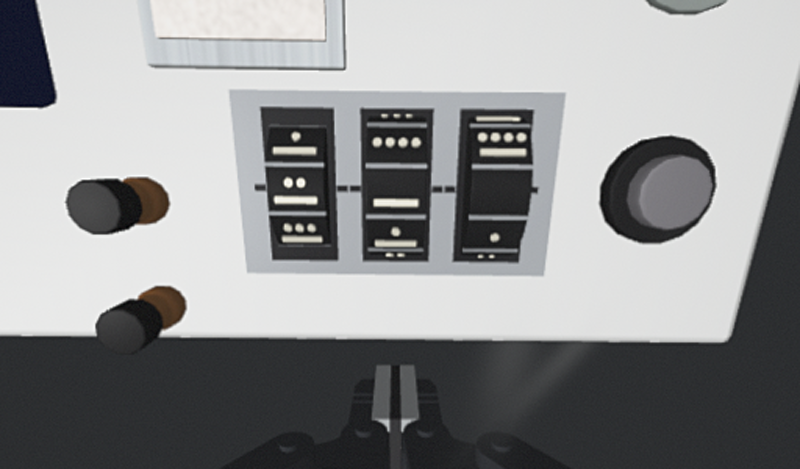

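Wheels read 7, 5 and 0, at about (295,190), (396,190) and (499,190) in the 800-wide view. The target is 4-7-2, so I need −3, +2 and +2. The closed fingertip is at about (395,370). I'll shift the camera for a second view, to triangulate the wheel heights.

>>> step_arm(rows=[{"jaw":0,"delta_pos":[0.01,-0.035,-0.003],"rotation":[0,0,-0.0085]},{"jaw":0,"delta_pos":[0.01,-0.035,-0.003],"rotation":[-0.004,0,0]},{"jaw":0,"delta_pos":[0,0,0],"rotation":[0,0,0]},{"jaw":0,"delta_pos":[0,0,0],"rotation":[0,0,0]},{"jaw":0,"delta_pos":[0,0,0],"rotation":[0,0,0]}])

```text
t: 2.2
position: [0.5122, -0.1406, 0.3182]
tcp_rot: [179.7, -0.5, 8.5]
contact_force: [-0.7, 0.2, 0.8]
grip_width: 0.0001
```

```bash
python3 - <<'E'
from h import *
import pickle
o=env.get_obs();print(o["position"],o["tcp_rot"],o["contact_force"],o["t"])
a,c=shot("wrist","w2.png");np.save("w2.npy",a);pickle.dump(c,open("w2.pkl","wb"))
cv2.imwrite("pics/4.png",cv2.resize(a[:300],(800,469),interpolation=cv2.INTER_CUBIC))
c1=pickle.load(open("w1.pkl","rb"))
P=np.array([ray(c1,np.array(p)*.64,.0715) for p in [(230,90),(565,93),(545,276),(247,273)]]);print(P.round(4))
print(cv2.minAreaRect(P[:,:2].astype(np.float32)),P.mean(0))
print("key",ray(c1,np.array((677,192))*.64,.082))
E
```

```text
[ 0.51221597 -0.14057513  0.31823942] [179.718639    -0.49979629   8.54469059] [-0.65596452  0.18225514  0.84132108] 2.2
[[ 0.5885  0.0279  0.0715]
 [ 0.6117 -0.1197  0.0715]
 [ 0.5288 -0.1336  0.0715]
 [ 0.5055  0.0155  0.0715]]
((0.5586615204811096, -0.052563153207302094), (0.08403446525335312, 0.15083006024360657), 8.875411033630371) [ 0.55862469 -0.05246802  0.0715    ]
key [ 0.57838069 -0.17744988  0.082     ]
```

View pics/4.png

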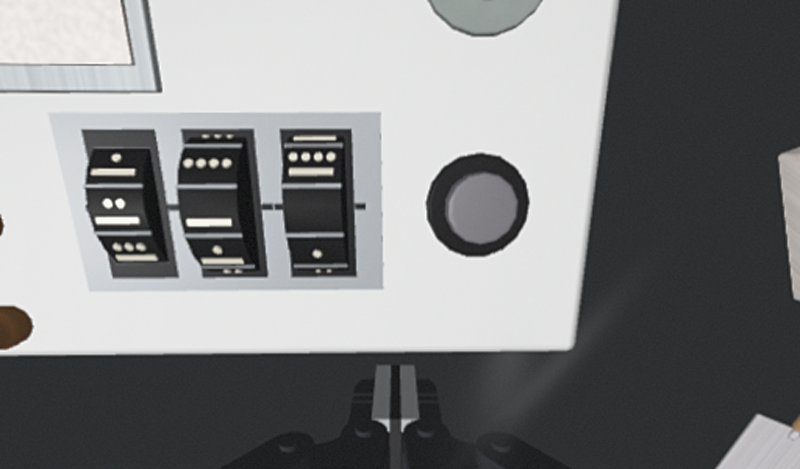

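```bash
python3 - <<'E'
from h import *
import pickle
B={}
for k,roi in (("w1",(225,85,570,280)),("w2",(50,110,385,292))):
    a=np.load(k+".npy");u=4
    x0,y0,x1,y1=[int(v*.64) for v in roi]
    g=cv2.resize(a[y0:y1,x0:x1],None,fx=u,fy=u,interpolation=cv2.INTER_CUBIC)
    m=((g[...,2].astype(int)-g[...,0]>8)&(g.max(2)>120)).astype(np.uint8)
    n,l,st,ce=cv2.connectedComponentsWithStats(m)
    B[k]=[(round((ce[i][0]+.5)/u-.5+x0,2),round((ce[i][1]+.5)/u-.5+y0,2),int(st[i][4]),int(st[i][2])) for i in range(1,n) if st[i][4]>30]
    print(k);[print("  ",round(b[0]/.64),round(b[1]/.64),b) for b in sorted(B[k])]
E
```

```text
w1
   287 227 (np.float64(183.69), np.float64(145.24), 360, 22)
   288 182 (np.float64(184.02), np.float64(116.37), 491, 24)
   294 150 (np.float64(188.15), np.float64(95.91), 2139, 112)
   295 136 (np.float64(188.88), np.float64(86.77), 410, 23)
   295 199 (np.float64(189.01), np.float64(127.51), 2127, 113)
   299 227 (np.float64(191.19), np.float64(145.33), 367, 22)
   300 182 (np.float64(192.03), np.float64(116.47), 485, 24)
   301 238 (np.float64(192.73), np.float64(152.57), 1563, 103)
   311 227 (np.float64(198.83), np.float64(145.4), 344, 21)
   377 141 (np.float64(240.98), np.float64(90.35), 463, 24)
   384 115 (np.float64(245.55), np.float64(73.49), 134, 17)
   389 254 (np.float64(248.75), np.float64(162.59), 159, 19)
   389 141 (np.float64(249.13), np.float64(90.43), 469, 24)
   395 243 (np.float64(252.52), np.float64(155.43), 1713, 107)
   395 231 (np.float64(252.74), np.float64(147.82), 395, 23)
   395 202 (np.float64(252.93), np.float64(129.26), 2419, 116)
   396 115 (np.float64(253.41), np.float64(73.46), 136, 17)
   400 254 (np.float64(255.93), np.float64(162.65), 144, 
[... 1960 characters left out ...]
44.78), np.float64(173.11), 138, 17)
   229 135 (np.float64(146.4), np.float64(86.7), 106, 14)
   237 271 (np.float64(151.94), np.float64(173.14), 131, 17)
   292 156 (np.float64(187.11), np.float64(99.83), 441, 24)
   305 156 (np.float64(195.17), np.float64(99.81), 436, 23)
   310 171 (np.float64(198.45), np.float64(109.32), 2330, 115)
   314 137 (np.float64(201.04), np.float64(87.84), 1274, 110)
   316 253 (np.float64(202.56), np.float64(161.95), 348, 23)
   317 270 (np.float64(203.16), np.float64(172.86), 75, 11)
   318 156 (np.float64(203.2), np.float64(99.79), 439, 24)
   328 270 (np.float64(210.19), np.float64(172.71), 61, 11)
   330 156 (np.float64(211.26), np.float64(99.74), 452, 24)
```

```bash
python3 - <<'E'
from h import *
import pickle
c1,c2=[pickle.load(open(k+".pkl","rb")) for k in("w1","w2")]
def tri(p,q):
    A=[];b=[]
    D=[]
    for c,uv in((c1,p),(c2,q)):
        d=ray(c,uv,0)-c[3];d/=np.linalg.norm(d);M=np.eye(3)-np.outer(d,d);A.append(M);b.append(M@c[3]);D.append((c[3],d))
    X=np.linalg.solve(sum(A),sum(b));gap=max(np.linalg.norm(np.cross(X-p,d)) for p,d in D)
    return X,gap
O=np.array([.5586,-.0525]);th=np.deg2rad(8.9);L=np.array([[np.cos(th),np.sin(th)],[-np.sin(th),np.cos(th)]])
def rep(n,p,q,w=True):
    X,g=tri(p,q);l=L@(X[:2]-O)*1000
    s=f"{n} loc {l.round(1)} z {X[2]*1e3:.1f} gap {g*1e3:.1f}"
    if w: s+=f"  top {X[2]*1e3+34-np.sqrt(34**2-l[0]**2):.1f}"
    print(s)
rep("a6d",(188.88,86.77),(73.94,100.38));rep("a6b",(188.15,95.91),(72.07,109.54))
rep("a8b",(192.73,152.57),(87.01,164.45));rep("a8d",(191.19,145.33),(82.05,157.52))
rep("b4",(253.32,90.5),(132.25,103.84));rep("b6d",(252.74,147.82),(138.64,159.45));rep("b6b",(252.52,155.43),(141.92,166.6))
rep("c9d",(320.8,87.3),(199.2,99.8));rep("c9b",(321.54,96.91),(198.45,109.32));rep("c1",(316.11,151.46),(202.56,161.95))
for n,p,q in [("TL",(230,90),(50,113)),("TR",(565,93),(380,112)),("BR",(545,276),(383,288)),("BL",(247,273),(90,290)),("key",(676,193),(484,208))]:
    rep(n,np.array(p)*.64,np.array(q)*.64,False)
E
```

```text
a6d loc [23.1 45.6] z 78.0 gap 0.0  top 87.1
a6b loc [17.  45.5] z 82.4 gap 0.0  top 86.9
a8b loc [-23.2  45.9] z 76.6 gap 0.0  top 85.7
a8d loc [-17.   45.6] z 81.5 gap 0.0  top 86.1
b4 loc [20.6  0.6] z 88.8 gap 0.0  top 95.8
b6d loc [-17.1   0.6] z 90.3 gap 0.0  top 94.9
b6b loc [-23.2   0.7] z 85.8 gap 0.0  top 95.0
c9d loc [ 23.1 -44.4] z 86.7 gap 0.0  top 95.7
c9b loc [ 16.9 -44.4] z 91.4 gap 0.0  top 95.9
c1 loc [-19.6 -44.4] z 88.2 gap 0.0  top 94.5
TL loc [42.  74.8] z 71.7 gap 0.0
TR loc [ 42.1 -74.5] z 71.9 gap 0.1
BR loc [-41.1 -74.6] z 73.8 gap 0.4
BL loc [-41.7  75.5] z 71.1 gap 0.4
key loc [   0.5 -120.4] z 91.3 gap 0.1
```

```bash
cat >> h.py <<'E'
O=np.array([.5586,-.0525]);th=np.deg2rad(8.9);L=np.array([[np.cos(th),np.sin(th)],[-np.sin(th),np.cos(th)]])
def st(tgt=None):
    "tip in bank axes (mm; z world), force in bank axes, rotation vector to upright; tgt local xyz mm -> world shift"
    o=env.get_obs();Rm=R.from_euler('xyz',o["tcp_rot"],degrees=True).as_matrix()
    tip=o["position"]+Rm[:,2]*env.nose_length
    Rt=R.from_euler('xyz',[180,0,8.9],degrees=True).as_matrix()
    l=np.r_[L@(tip[:2]-O),tip[2]]*1000;f=o["contact_force"]
    print(f"t {o['t']:.2f} tip {l.round(2)} F {np.r_[L@f[:2],f[2]].round(2)} rv {R.from_matrix(Rt@Rm.T).as_rotvec().round(4)}")
    if tgt is not None:
        d=(np.array(tgt)-l);d[:2]=L.T@d[:2]
        # TCP shift if made upright as well
        d2=np.array(tgt)/1000;w=np.r_[L.T@d2[:2]+O,d2[2]+env.nose_length]-o["position"]
        print("shift",(d/1000).round(4),"with uprighting",w.round(4))
E
python3 - <<'E'
from h import *
import pickle
st((-10,.5,103))
c1=pickle.load(open("w1.pkl","rb"))
for uv in((97,207),(128,330)):
    p=ray(c1,np.array(uv)*.64,.112);print("vial",(L@(p[:2]-O)*1000).round(1))
E
```

```text
t 2.25 tip [-57.84 -80.46 144.94] F [-0.   -0.4   0.73] rv [0.0036 0.0096 0.0057]
shift [ 0.0347  0.0874 -0.0419] with uprighting [ 0.0364  0.0867 -0.0419]
vial [ -5.8 117.2]
vial [-57.3 114.3]
```

>>> step_arm(rows=[{"jaw":0,"delta_pos":[0.018,0.043,0],"rotation":[0.0036,0.0096,0.0057]},{"jaw":0,"delta_pos":[0.018,0.043,0],"rotation":[0,0,0]},{"jaw":0,"delta_pos":[0,0,-0.015],"rotation":[0,0,0]},{"jaw":0,"delta_pos":[0,0,-0.015],"rotation":[0,0,0]},{"jaw":0,"delta_pos":[0,0,-0.008],"rotation":[0,0,0]},{"jaw":0,"delta_pos":[0,0,0],"rotation":[0,0,0]},{"jaw":0,"delta_pos":[0,0,0],"rotation":[0,0,0]}])

```text
t: 2.95
position: [0.5471, -0.0512, 0.2811]
tcp_rot: [179.9, -0.1, 8.8]
contact_force: [0.4, 1.4, 0.5]
grip_width: -0.0004
```

```bash
python3 -c "
from h import *
st((-10,.5,98))"
```

```text
t 2.95 tip [-10.7    2.83 107.7 ] F [0.66 1.29 0.5 ] rv [0.0009 0.0026 0.0014]
shift [ 0.001  -0.0022 -0.0097] with uprighting [ 0.0015 -0.0023 -0.0097]
```

>>> step_arm(rows=[{"jaw":0,"delta_pos":[0.0015,-0.0023,-0.004],"rotation":[0.0009,0.0026,0.0014]},{"jaw":0,"delta_pos":[0,0,-0.004],"rotation":[0,0,0]},{"jaw":0,"delta_pos":[0,0,-0.002],"rotation":[0,0,0]},{"jaw":0,"delta_pos":[0,0,0],"rotation":[0,0,0]},{"jaw":0,"delta_pos":[0,0,0],"rotation":[0,0,0]}])

```text
t: 3.45
position: [0.5487, -0.0554, 0.2714]
tcp_rot: [180.0, -0.1, 8.8]
contact_force: [0.3, 0.9, -1.0]
grip_width: 0.0
```

```bash
python3 -c "
from h import *
st((-10,.5,96))"
```

```text
t 3.45 tip [-10.03  -1.41  97.99] F [ 0.45  0.79 -1.05] rv [0.0004 0.0012 0.0023]
shift [-0.0003  0.0019 -0.002 ] with uprighting [-0.0001  0.0018 -0.002 ]
```

>>> step_arm(rows=[{"jaw":0,"delta_pos":[0,0,-0.0005],"rotation":[0,0,0]},{"jaw":0,"delta_pos":[0,0,-0.0005],"rotation":[0,0,0]},{"jaw":0,"delta_pos":[0,0,0],"rotation":[0,0,0]}])

```text
t: 3.75
position: [0.5488, -0.0553, 0.2706]
tcp_rot: [180.0, -0.1, 8.8]
contact_force: [-0.2, -1.2, -0.1]
grip_width: -0.0
```

```bash
python3 -c "
from h import *
st((-10,.5,96))"
```

```text
t 3.75 tip [-9.9  -1.38 97.18] F [-0.35 -1.18 -0.08] rv [0.0005 0.0017 0.0022]
shift [-0.0004  0.0018 -0.0012] with uprighting [-0.0001  0.0018 -0.0012]
```

```bash
cat >> h.py <<'E'
def fm(n=4):
    F=[]
    for i in range(n+1):
        if i: optics.get_image("wrist")
        f=env.get_obs()["contact_force"];F.append(np.r_[L@f[:2],f[2]])
    F=np.array(F);print("Fmean",F.mean(0).round(2),"sd",F.std(0).round(2))
E
python3 -c "
from h import *
fm()"
```

```text
Fmean [ 0.04 -0.55  0.08] sd [0.44 0.37 0.17]
```

>>> step_arm(rows=[{"jaw":0,"delta_pos":[-0.0003,0.0019,-0.0008],"rotation":[0,0,0]},{"jaw":0,"delta_pos":[0,0,-0.0007],"rotation":[0,0,0]},{"jaw":0,"delta_pos":[0,0,0],"rotation":[0,0,0]}])

```text
t: 4.25
position: [0.5484, -0.0532, 0.269]
tcp_rot: [180.0, -0.1, 8.8]
contact_force: [-0.0, 0.2, 0.3]
grip_width: 0.0002
```

```bash
python3 -c "
from h import *
fm();st((-10,.5,95))"
```

```text
Fmean [ 0.01 -0.19  0.41] sd [0.29 0.56 0.16]
t 4.45 tip [-9.86  0.67 95.75] F [0.4  0.15 0.25] rv [0.0005 0.0019 0.0023]
shift [-0.0001 -0.0002 -0.0008] with uprighting [ 0.0002 -0.0003 -0.0008]
```

>>> step_arm(rows=[{"jaw":0,"delta_pos":[0,0,-0.0007],"rotation":[0,0,0]},{"jaw":0,"delta_pos":[0,0,-0.0005],"rotation":[0,0,0]},{"jaw":0,"delta_pos":[0,0,0],"rotation":[0,0,0]}])

```text
t: 4.75
position: [0.5484, -0.0533, 0.2678]
tcp_rot: [180.0, -0.1, 8.8]
contact_force: [-0.0, 0.6, -0.3]
grip_width: -0.0001
```

```bash
python3 -c "
from h import *
fm();st((-10,.5,95))"
```

```text
Fmean [ 0.02  0.42 -0.48] sd [0.29 0.17 0.25]
t 4.95 tip [-9.78  0.59 94.56] F [-0.13  0.55 -0.35] rv [0.0005 0.0021 0.0023]
shift [-0.0002 -0.0001  0.0004] with uprighting [ 0.0002 -0.0002  0.0004]
```

>>> step_arm(rows=[{"jaw":0,"delta_pos":[0,0,-0.0006],"rotation":[0,0,0]},{"jaw":0,"delta_pos":[0,0,-0.0006],"rotation":[0,0,0]},{"jaw":0,"delta_pos":[0,0,0],"rotation":[0,0,0]}])

```text
t: 5.25
position: [0.5486, -0.0533, 0.267]
tcp_rot: [179.9, -0.1, 8.8]
contact_force: [0.0, -0.2, 2.9]
grip_width: 0.0001
```

```bash
python3 -c "
from h import *
fm();st((-10,.5,95))"
```

```text
Fmean [-0.76  0.47  3.14] sd [0.49 0.59 0.61]
t 5.45 tip [-9.62  0.52 93.67] F [-0.54  0.2   4.08] rv [0.0007 0.0026 0.0023]
shift [-0.0004 -0.0001  0.0013] with uprighting [ 0.0001 -0.0002  0.0013]
```

>>> step_arm(rows=[{"jaw":0,"delta_pos":[0,0,-0.0008],"rotation":[0,0,0]},{"jaw":0,"delta_pos":[0,0,-0.0006],"rotation":[0,0,0]}])

```text
t: 5.65
position: [0.5486, -0.0534, 0.2659]
tcp_rot: [179.9, -0.2, 8.8]
contact_force: [-1.2, 0.7, 7.6]
grip_width: -0.0001
```

```bash
python3 -c "
from h import *
st();fm(3);st((-10,.5,92.6))"
```

```text
t 5.65 tip [-9.51  0.49 92.54] F [-1.11  0.93  7.57] rv [0.0008 0.0031 0.0023]
Fmean [-1.59  0.7   7.01] sd [0.29 0.31 0.44]
t 5.80 tip [-9.48  0.51 92.63] F [-1.78  0.38  7.22] rv [0.0008 0.0031 0.0023]
shift [-0.0005 -0.0001 -0.    ] with uprighting [ 0.     -0.0002 -0.    ]
```

>>> step_arm(rows=[{"jaw":0,"delta_pos":[0.003,0.0005,-0.0002],"rotation":[0,0.0005,0]},{"jaw":0,"delta_pos":[0.003,0.0005,-0.0002],"rotation":[0,0.0005,0]},{"jaw":0,"delta_pos":[0.003,0.0005,-0.0002],"rotation":[0,0.0005,0]},{"jaw":0,"delta_pos":[0.003,0.0005,-0.0002],"rotation":[0,0.0005,0]}])

```text
t: 6.2
position: [0.5609, -0.0513, 0.2664]
tcp_rot: [179.9, -0.1, 8.8]
contact_force: [-0.1, 1.2, 6.6]
grip_width: 0.0
```

```bash
python3 -c "
from h import *
st();fm(1);st((13,.5,92.6))"
```

```text
t 6.20 tip [ 2.93  0.51 92.98] F [0.11 1.24 6.55] rv [0.0012 0.0027 0.0024]
Fmean [-0.18  0.72  6.03] sd [0.3  0.51 0.52]
t 6.25 tip [ 3.35  0.5  93.  ] F [-0.48  0.21  5.51] rv [0.0011 0.0031 0.0024]
shift [ 0.0095  0.0015 -0.0004] with uprighting [ 0.0101  0.0013 -0.0004]
```

>>> step_arm(rows=[{"jaw":0,"delta_pos":[0.003,0.0005,-0.0006],"rotation":[0,0.0005,0]},{"jaw":0,"delta_pos":[0.003,0.0005,-0.0003],"rotation":[0,0.0005,0]},{"jaw":0,"delta_pos":[0.003,0.0005,-0.0003],"rotation":[0,0.0005,0]}])

```text
t: 6.55
position: [0.571, -0.0497, 0.2662]
tcp_rot: [179.9, -0.2, 8.8]
contact_force: [-2.6, 0.2, 4.4]
grip_width: 0.0002
```

```bash
python3 -c "
from h import *
st();a,c=shot('wrist','w5.png');st((-11,.5,97.6))
cv2.imwrite('pics/5.png',cv2.resize(a[80:330,100:420],(800,625))[:600])"
```

```text
t 6.55 tip [13.43  0.55 92.84] F [-2.52  0.57  4.38] rv [0.0013 0.0043 0.0024]
t 6.60 tip [13.73  0.51 92.79] F [-0.67  1.65  5.16] rv [0.0013 0.0043 0.0024]
shift [-0.0244 -0.0038  0.0048] with uprighting [-0.0237 -0.0041  0.0048]
```

View pics/5.png

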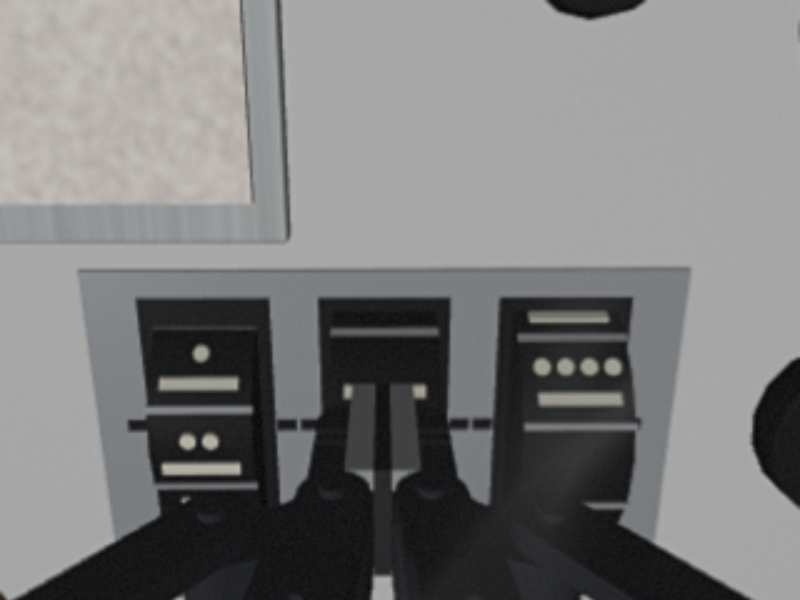

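Camera view: the "5" panel (bar ends at about (348,392) and (420,392)) has moved one place forward, so the middle wheel is now at 6. The wheel rolls without slip, so I'll repeat the stroke.

>>> step_arm(rows=[{"jaw":0,"delta_pos":[0,0,0.003],"rotation":[0,0,0]},{"jaw":0,"delta_pos":[0,0,0.003],"rotation":[0.0013,0.0043,0.0024]},{"jaw":0,"delta_pos":[-0.012,-0.002,0],"rotation":[0,0,0]},{"jaw":0,"delta_pos":[-0.012,-0.002,0],"rotation":[0,0,0]},{"jaw":0,"delta_pos":[0,0,0],"rotation":[0,0,0]},{"jaw":0,"delta_pos":[0,0,-0.002],"rotation":[0,0,0]},{"jaw":0,"delta_pos":[0,0,-0.001],"rotation":[0,0,0]},{"jaw":0,"delta_pos":[0,0,0],"rotation":[0,0,0]}])

```text
t: 7.4
position: [0.5445, -0.0541, 0.2687]
tcp_rot: [-180.0, 0.1, 8.9]
contact_force: [-0.6, -0.7, 0.7]
grip_width: 0.0
```

```bash
python3 -c "
from h import *
fm(2);st((-11,.5,92.5))"
```

```text
Fmean [-0.05 -0.45  0.08] sd [0.64 0.14 0.53]
t 7.50 tip [-14.29   0.75  95.35] F [ 0.82 -0.37  0.12] rv [-0.0003 -0.0015  0.    ]
shift [ 0.0033  0.0003 -0.0029] with uprighting [ 0.003   0.0003 -0.0029]
```

>>> step_arm(rows=[{"jaw":0,"delta_pos":[0.003,0.0003,-0.0006],"rotation":[0,0,0]},{"jaw":0,"delta_pos":[0,0,-0.0009],"rotation":[0,0,0]},{"jaw":0,"delta_pos":[0,0,-0.001],"rotation":[0,0,0]},{"jaw":0,"delta_pos":[0,0,-0.0008],"rotation":[0,0,0]}])

```text
t: 7.9
position: [0.5484, -0.0537, 0.2657]
tcp_rot: [-180.0, 0.0, 8.9]
contact_force: [-2.0, -0.2, 8.1]
grip_width: -0.0
```

```bash
python3 -c "
from h import *
fm(2);st((13,.5,92.5))"
```

```text
Fmean [-1.86  0.39  8.03] sd [0.15 0.17 0.31]
t 8.00 tip [-10.35   0.44  92.41] F [-1.67  0.59  7.61] rv [-0.     -0.0006 -0.0002]
shift [0.0231 0.0037 0.0001] with uprighting [0.0229 0.0037 0.0001]
```

>>> step_arm(rows=[{"jaw":0,"delta_pos":[0.003,0.0005,-0.0003],"rotation":[0,0.0005,0]},{"jaw":0,"delta_pos":[0.003,0.0005,-0.0003],"rotation":[0,0.0005,0]},{"jaw":0,"delta_pos":[0.003,0.0005,-0.0003],"rotation":[0,0.0005,0]},{"jaw":0,"delta_pos":[0.003,0.0005,-0.0003],"rotation":[0,0.0005,0]},{"jaw":0,"delta_pos":[0.003,0.0005,-0.0003],"rotation":[0,0.0005,0]},{"jaw":0,"delta_pos":[0.003,0.0005,-0.0003],"rotation":[0,0.0005,0]},{"jaw":0,"delta_pos":[0.003,0.0005,-0.0003],"rotation":[0,0.0005,0]}])

```text
t: 8.7
position: [0.5708, -0.0499, 0.2667]
tcp_rot: [180.0, -0.0, 8.9]
contact_force: [-3.2, -0.5, 4.9]
grip_width: 0.0001
```

```bash
python3 -c "
from h import *
st();a,c=shot('wrist','w6.png');st((-11,-44.4,98))"
```

```text
t 8.70 tip [12.56  0.5  93.25] F [-3.25 -0.03  4.91] rv [ 0.0007  0.0008 -0.0004]
t 8.75 tip [12.81  0.48 93.16] F [-0.99  0.37  4.96] rv [ 0.0007  0.0007 -0.0005]
shift [-0.0166 -0.048   0.0048] with uprighting [-0.0165 -0.0482  0.0048]
```

>>> step_arm(rows=[{"jaw":0,"delta_pos":[0,0,0.003],"rotation":[0,0,0]},{"jaw":0,"delta_pos":[0,0,0.004],"rotation":[0,0,0]},{"jaw":0,"delta_pos":[-0.008,-0.024,0],"rotation":[0,0,0]},{"jaw":0,"delta_pos":[-0.008,-0.022,0],"rotation":[0,0,0]},{"jaw":0,"delta_pos":[0,0,0],"rotation":[0,0,0]},{"jaw":0,"delta_pos":[0,0,-0.002],"rotation":[0,0,0]},{"jaw":0,"delta_pos":[0,0,-0.002],"rotation":[0,0,0]},{"jaw":0,"delta_pos":[0,0,0],"rotation":[0,0,0]}])

```text
t: 9.55
position: [0.5543, -0.0961, 0.2697]
tcp_rot: [180.0, 0.0, 9.0]
contact_force: [0.1, 0.8, 0.2]
grip_width: 0.0002
```

```bash
python3 -c "
from h import *
a,c=shot('wrist','w7.png')
cv2.imwrite('pics/6.png',cv2.resize(a[80:330,60:380],(768,600)))
fm(1);st((-10.5,-44.4,94))"
```

```text
Fmean [-0.43  0.33  0.  ] sd [0.24 0.04 0.66]
t 9.65 tip [-11.04 -42.39  96.55] F [-0.67  0.37 -0.65] rv [ 0.0002 -0.0003 -0.0018]
shift [ 0.0008 -0.0019 -0.0026] with uprighting [ 0.0008 -0.0019 -0.0026]
```

View pics/6.png

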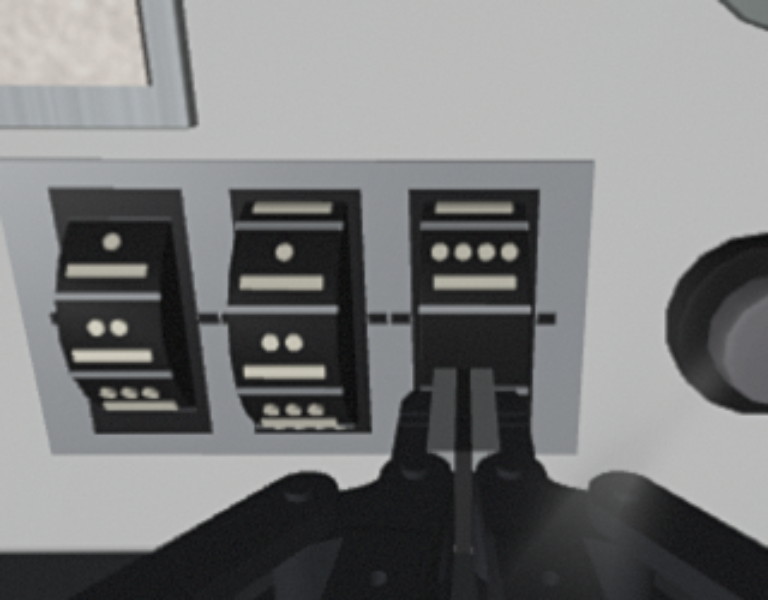

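The middle wheel now shows 7 (bar and two dots at about (283,357)), and the tip is over the right wheel. Now I'll press that one.

>>> step_arm(rows=[{"jaw":0,"delta_pos":[0.0008,-0.0019,-0.0008],"rotation":[0,0,0]},{"jaw":0,"delta_pos":[0,0,-0.0008],"rotation":[0,0,0]},{"jaw":0,"delta_pos":[0,0,-0.0008],"rotation":[0,0,0]},{"jaw":0,"delta_pos":[0,0,-0.0006],"rotation":[0,0,0]}])

```text
t: 10.05
position: [0.5555, -0.0974, 0.2669]
tcp_rot: [180.0, 0.0, 9.1]
contact_force: [-0.4, -0.8, 2.9]
grip_width: -0.0002
```

```bash
python3 -c "
from h import *
fm(3);st((-10.5,-44.4,92.5))"
```

```text
Fmean [-0.2  -0.12  2.89] sd [0.66 0.46 0.52]
t 10.20 tip [-10.04 -43.99  93.61] F [ 0.92 -0.33  2.04] rv [ 0.0003  0.     -0.0028]
shift [-0.0004 -0.0005 -0.0011] with uprighting [-0.0004 -0.0005 -0.0011]
```

>>> step_arm(rows=[{"jaw":0,"delta_pos":[-0.0004,-0.0005,-0.0009],"rotation":[0,0,0]},{"jaw":0,"delta_pos":[0,0,-0.0008],"rotation":[0,0,0]}])

```text
t: 10.4
position: [0.5552, -0.0978, 0.2658]
tcp_rot: [180.0, -0.1, 9.1]
contact_force: [-0.7, 2.2, 6.6]
grip_width: 0.0003
```

```bash
python3 -c "
from h import *
fm(2);st((-10.5,-44.4,92.5))"
```

```text
Fmean [-0.15  2.25  6.32] sd [0.25 0.06 0.29]
t 10.50 tip [-10.15 -44.24  92.39] F [0.21 2.29 6.41] rv [ 0.      0.0011 -0.0029]
shift [-0.0003 -0.0002  0.0001] with uprighting [-0.0001 -0.0002  0.0001]
```

>>> step_arm(rows=[{"jaw":0,"delta_pos":[0.003,0.0005,-0.0003],"rotation":[0,0.0005,0]},{"jaw":0,"delta_pos":[0.003,0.0005,-0.0003],"rotation":[0,0.0005,0]},{"jaw":0,"delta_pos":[0.003,0.0005,-0.0003],"rotation":[0,0.0005,0]},{"jaw":0,"delta_pos":[0.003,0.0005,-0.0003],"rotation":[0,0.0005,0]},{"jaw":0,"delta_pos":[0.003,0.0005,-0.0004],"rotation":[0,0.0005,0]},{"jaw":0,"delta_pos":[0.003,0.0005,-0.0004],"rotation":[0,0.0005,0]},{"jaw":0,"delta_pos":[0.003,0.0005,-0.0004],"rotation":[0,0.0005,0]}])

```text
t: 11.2
position: [0.5771, -0.0941, 0.2661]
tcp_rot: [180.0, -0.1, 9.1]
contact_force: [-2.0, 1.0, 5.0]
grip_width: -0.0001
```

```bash
python3 -c "
from h import *
st((-11,-44.4,95))"
```

```text
t 11.20 tip [ 12.17 -44.09  92.69] F [-1.81  1.3   5.03] rv [ 0.0005  0.0017 -0.0027]
shift [-0.0228 -0.0039  0.0023] with uprighting [-0.0225 -0.004   0.0023]
```

>>> step_arm(rows=[{"jaw":0,"delta_pos":[0,0,0.003],"rotation":[0,0,0]},{"jaw":0,"delta_pos":[0,0,0.003],"rotation":[0.0005,0.0017,-0.0027]},{"jaw":0,"delta_pos":[-0.01,-0.0016,0],"rotation":[0,0,0]},{"jaw":0,"delta_pos":[-0.0105,-0.0016,0],"rotation":[0,0,0]},{"jaw":0,"delta_pos":[0,0,0],"rotation":[0,0,0]},{"jaw":0,"delta_pos":[0,0,-0.002],"rotation":[0,0,0]},{"jaw":0,"delta_pos":[0,0,-0.001],"rotation":[0,0,0]},{"jaw":0,"delta_pos":[0,0,0],"rotation":[0,0,0]}])

```text
t: 12.0
position: [0.5539, -0.0978, 0.2687]
tcp_rot: [-180.0, 0.1, 8.9]
contact_force: [-0.3, -0.4, -0.3]
grip_width: -0.0005
```

```bash
python3 -c "
from h import *
a,c=shot('wrist','w8.png')
cv2.imwrite('pics/7.png',cv2.resize(a[80:330,60:380],(768,600)))
fm(1);st((-10.5,-44.4,92.4))"
```

```text
Fmean [-0.3   0.21  0.59] sd [0.84 0.08 0.08]
t 12.10 tip [-11.81 -44.02  95.37] F [0.54 0.29 0.51] rv [ 0.0001 -0.0012  0.0006]
shift [ 0.0013 -0.0002 -0.003 ] with uprighting [ 0.0011 -0.0002 -0.003 ]
```

View pics/7.png

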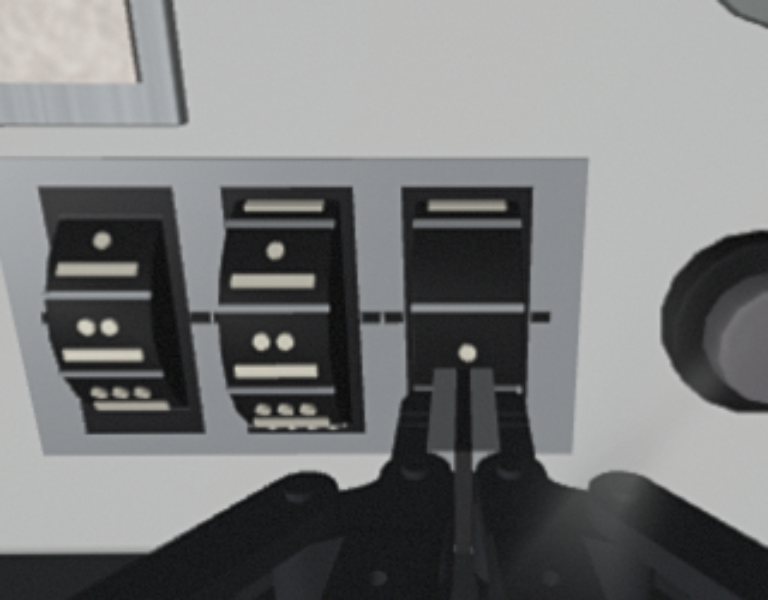

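The right wheel shows 1 (single dot at (467,352)), so one more stroke.

>>> step_arm(rows=[{"jaw":0,"delta_pos":[0.001,0,-0.0007],"rotation":[0,0,0]},{"jaw":0,"delta_pos":[0,0,-0.0009],"rotation":[0,0,0]},{"jaw":0,"delta_pos":[0,0,-0.001],"rotation":[0,0,0]},{"jaw":0,"delta_pos":[0,0,-0.0009],"rotation":[0,0,0]}])

```text
t: 12.5
position: [0.5555, -0.0978, 0.2655]
tcp_rot: [180.0, 0.0, 8.9]
contact_force: [-2.5, 0.8, 6.9]
grip_width: 0.0001
```

```bash
python3 -c "
from h import *
fm(2);st((-10.5,-44.4,92.4))"
```

```text
Fmean [-2.41  0.61  7.02] sd [0.09 0.41 0.13]
t 12.60 tip [-10.19 -44.28  92.17] F [-2.53  0.4   7.17] rv [ 0.0004 -0.0005  0.0003]
shift [-0.0003 -0.0002  0.0002] with uprighting [-0.0004 -0.0002  0.0002]
```

>>> step_arm(rows=[{"jaw":0,"delta_pos":[0.003,0.0005,-0.0003],"rotation":[0,0.0005,0]},{"jaw":0,"delta_pos":[0.003,0.0005,-0.0003],"rotation":[0,0.0005,0]},{"jaw":0,"delta_pos":[0.003,0.0005,-0.0003],"rotation":[0,0.0005,0]},{"jaw":0,"delta_pos":[0.003,0.0005,-0.0003],"rotation":[0,0.0005,0]},{"jaw":0,"delta_pos":[0.003,0.0005,-0.0004],"rotation":[0,0.0005,0]},{"jaw":0,"delta_pos":[0.003,0.0005,-0.0004],"rotation":[0,0.0005,0]},{"jaw":0,"delta_pos":[0.003,0.0005,-0.0004],"rotation":[0,0.0005,0]}])

```text
t: 13.3
position: [0.5779, -0.094, 0.2663]
tcp_rot: [179.9, -0.1, 8.9]
contact_force: [-2.1, 0.5, 4.9]
grip_width: 0.0
```

```bash
python3 -c "
from h import *
st((11,45.6,90))"
```

```text
t 13.30 tip [ 12.78 -44.27  92.89] F [-2.04  0.79  4.91] rv [0.0014 0.0013 0.0002]
shift [-0.0157  0.0885 -0.0029] with uprighting [-0.0154  0.0883 -0.0029]
```

>>> step_arm(rows=[{"jaw":0,"delta_pos":[0,0,0.003],"rotation":[0,0,0]},{"jaw":0,"delta_pos":[0,0,0.007],"rotation":[0,0,0]},{"jaw":0,"delta_pos":[-0.005,0.029,0],"rotation":[0,0,0]},{"jaw":0,"delta_pos":[-0.005,0.029,0],"rotation":[0,0,0]},{"jaw":0,"delta_pos":[-0.005,0.029,0],"rotation":[0,0,0]},{"jaw":0,"delta_pos":[0,0,0],"rotation":[0,0,0]},{"jaw":0,"delta_pos":[0,0,-0.004],"rotation":[0,0,0]},{"jaw":0,"delta_pos":[0,0,0],"rotation":[0,0,0]}])

```text
t: 14.1
position: [0.5619, -0.0052, 0.2743]
tcp_rot: [179.9, -0.1, 8.8]
contact_force: [0.3, 0.1, -0.5]
grip_width: -0.0002
```

```bash
python3 -c "
from h import *
st((10.5,45.6,87))"
```

```text
t 14.10 tip [ 10.79  45.88 100.9 ] F [ 0.29  0.1  -0.51] rv [0.0016 0.0016 0.0015]
shift [-0.0002 -0.0003 -0.0139] with uprighting [ 0.     -0.0006 -0.0139]
```

>>> step_arm(rows=[{"jaw":0,"delta_pos":[0,-0.0006,-0.006],"rotation":[0.0016,0.0016,0.0015]},{"jaw":0,"delta_pos":[0,0,-0.005],"rotation":[0,0,0]},{"jaw":0,"delta_pos":[0,0,-0.002],"rotation":[0,0,0]},{"jaw":0,"delta_pos":[0,0,0],"rotation":[0,0,0]},{"jaw":0,"delta_pos":[0,0,0],"rotation":[0,0,0]}])

```text
t: 14.6
position: [0.5621, -0.0082, 0.2595]
tcp_rot: [-180.0, 0.1, 8.7]
contact_force: [-0.5, 0.1, 0.4]
grip_width: -0.0001
```

```bash
python3 -c "
from h import *
fm(2);st((10.5,45.6,86))"
```

```text
Fmean [-0.35  0.01 -0.11] sd [0.14 0.34 0.4 ]
t 14.70 tip [10.17 43.32 86.26] F [-0.16  0.27 -0.06] rv [ 0.     -0.001   0.0027]
shift [-0.      0.0023 -0.0003] with uprighting [-0.0002  0.0023 -0.0003]
```

>>> step_arm(rows=[{"jaw":0,"delta_pos":[0,0,-0.0007],"rotation":[0,0,0]},{"jaw":0,"delta_pos":[0,0,-0.0006],"rotation":[0,0,0]}])

```text
t: 14.9
position: [0.5622, -0.0081, 0.2586]
tcp_rot: [180.0, 0.0, 8.8]
contact_force: [-0.3, -0.3, 0.2]
grip_width: 0.0001
```

```bash
python3 -c "
from h import *
fm(2);st((10.5,45.6,86))"
```

```text
Fmean [-0.04  0.09  0.22] sd [0.2  0.34 0.2 ]
t 15.00 tip [10.33 43.29 85.16] F [0.09 0.05 0.01] rv [ 0.0001 -0.0006  0.0026]
shift [-0.0002  0.0023  0.0008] with uprighting [-0.0003  0.0023  0.0008]
```

>>> step_arm(rows=[{"jaw":0,"delta_pos":[-0.0002,0.0023,-0.0006],"rotation":[0,0,0]},{"jaw":0,"delta_pos":[0,0,-0.0006],"rotation":[0,0,0]}])

```text
t: 15.2
position: [0.5621, -0.0058, 0.2578]
tcp_rot: [180.0, -0.0, 8.8]
contact_force: [-0.1, -0.9, 4.5]
grip_width: 0.0003
```

```bash
python3 -c "
from h import *
fm(3);st((10.5,45.6,86))"
```

```text
Fmean [-0.73 -0.43  3.97] sd [0.5  0.36 0.57]
t 15.35 tip [10.73 45.46 84.37] F [-0.71  0.    4.41] rv [0.0004 0.0002 0.0026]
shift [-0.0003  0.0001  0.0016] with uprighting [-0.0002  0.      0.0016]
```

>>> step_arm(rows=[{"jaw":0,"delta_pos":[0,0,-0.0006],"rotation":[0,0,0]},{"jaw":0,"delta_pos":[0,0,-0.0006],"rotation":[0,0,0]}])

```text
t: 15.55
position: [0.5622, -0.0058, 0.257]
tcp_rot: [180.0, -0.0, 8.8]
contact_force: [-0.3, -0.8, 7.1]
grip_width: 0.0001
```

```bash
python3 -c "
from h import *
fm(2);st((10.5,45.6,83.4))"
```

```text
Fmean [-0.99 -0.03  7.17] sd [0.41 0.64 0.2 ]
t 15.65 tip [10.93 45.42 83.6 ] F [-1.37  0.81  7.43] rv [0.0004 0.0009 0.0026]
shift [-0.0005  0.0001 -0.0002] with uprighting [-0.0003  0.     -0.0002]
```

>>> step_arm(rows=[{"jaw":0,"delta_pos":[-0.003,-0.0005,-0.0003],"rotation":[0,-0.0005,0]},{"jaw":0,"delta_pos":[-0.003,-0.0005,-0.0003],"rotation":[0,-0.0005,0]},{"jaw":0,"delta_pos":[-0.003,-0.0005,-0.0003],"rotation":[0,-0.0005,0]}])

```text
t: 15.95
position: [0.554, -0.0072, 0.2573]
tcp_rot: [179.9, -0.4, 8.8]
contact_force: [0.9, 0.2, 6.1]
grip_width: 0.0
```

```bash
python3 -c "
from h import *
fm(1);st((-11.5,45.6,83.4))"
```

```text
Fmean [ 0.86 -0.01  6.28] sd [0.08 0.11 0.19]
t 16.00 tip [ 3.23 45.34 83.97] F [ 0.79 -0.12  6.47] rv [-0.      0.0065  0.0026]
shift [-0.0146 -0.002  -0.0006] with uprighting [-0.0135 -0.002  -0.0006]
```

>>> step_arm(rows=[{"jaw":0,"delta_pos":[-0.003,-0.0005,-0.0005],"rotation":[0,0.001,0]},{"jaw":0,"delta_pos":[-0.003,-0.0005,-0.0004],"rotation":[0,0.001,0]},{"jaw":0,"delta_pos":[-0.003,-0.0005,-0.0003],"rotation":[0,0.001,0]},{"jaw":0,"delta_pos":[-0.003,-0.0005,-0.0003],"rotation":[0,0.001,0]},{"jaw":0,"delta_pos":[-0.002,-0.0003,-0.0003],"rotation":[0,0.001,0]}])

```text
t: 16.5
position: [0.5397, -0.0094, 0.2571]
tcp_rot: [180.0, -0.3, 8.8]
contact_force: [1.5, -0.8, 5.1]
grip_width: -0.0
```

```bash
python3 -c "
from h import *
fm(1);st((11,45.6,83.4))"
```

```text
Fmean [ 1.24 -0.59  5.29] sd [0.15 0.49 0.15]
t 16.55 tip [-11.15  45.43  83.76] F [ 1.09 -0.1   5.44] rv [-0.0004  0.0052  0.0025]
shift [ 0.0219  0.0036 -0.0004] with uprighting [ 0.0228  0.0037 -0.0004]
```

>>> step_arm(rows=[{"jaw":0,"delta_pos":[0,0,0.003],"rotation":[0,0,0]},{"jaw":0,"delta_pos":[0,0,0.003],"rotation":[0,0.004,0.0025]},{"jaw":0,"delta_pos":[0.0105,0.0016,0],"rotation":[0,0,0]},{"jaw":0,"delta_pos":[0.0105,0.0016,0],"rotation":[0,0,0]},{"jaw":0,"delta_pos":[0,0,0],"rotation":[0,0,0]},{"jaw":0,"delta_pos":[0,0,-0.002],"rotation":[0,0,0]},{"jaw":0,"delta_pos":[0,0,-0.001],"rotation":[0,0,0]},{"jaw":0,"delta_pos":[0,0,0],"rotation":[0,0,0]}])

```text
t: 17.35
position: [0.5627, -0.0057, 0.259]
tcp_rot: [-179.9, 0.1, 8.9]
contact_force: [-0.3, 0.3, -0.7]
grip_width: -0.0001
```

```bash
python3 -c "
from h import *
fm(1);st((10.7,45.6,83.4))"
```

```text
Fmean [-0.46  0.25 -0.25] sd [0.25 0.09 0.45]
t 17.40 tip [11.12 45.8  85.73] F [-0.71  0.17  0.2 ] rv [-0.001  -0.0011 -0.0003]
shift [-0.0004 -0.0003 -0.0023] with uprighting [-0.0006 -0.0001 -0.0023]
```

Good. Next come the press (about 2.3 mm plus compliance) and the second stroke.

>>> step_arm(rows=[{"jaw":0,"delta_pos":[-0.0005,-0.0002,-0.0009],"rotation":[0,0,0]},{"jaw":0,"delta_pos":[0,0,-0.0009],"rotation":[0,0,0]},{"jaw":0,"delta_pos":[0,0,-0.0008],"rotation":[0,0,0]}])

```text
t: 17.7
position: [0.5622, -0.0059, 0.2572]
tcp_rot: [-180.0, -0.0, 8.9]
contact_force: [0.1, 1.5, 6.6]
grip_width: -0.0001
```

```bash
python3 -c "
from h import *
fm(2);st((10.5,45.6,83.4))"
```

```text
Fmean [0.24 0.77 6.57] sd [0.15 0.5  0.34]
t 17.80 tip [10.87 45.6  83.87] F [0.03 0.55 6.96] rv [-0.0009  0.0006 -0.0003]
shift [-0.0004 -0.0001 -0.0005] with uprighting [-0.0003  0.0001 -0.0005]
```

>>> step_arm(rows=[{"jaw":0,"delta_pos":[-0.003,-0.0005,-0.0006],"rotation":[0,0.001,0]},{"jaw":0,"delta_pos":[-0.003,-0.0005,-0.0004],"rotation":[0,0.001,0]},{"jaw":0,"delta_pos":[-0.003,-0.0005,-0.0003],"rotation":[0,0.001,0]},{"jaw":0,"delta_pos":[-0.003,-0.0005,-0.0003],"rotation":[0,0.001,0]},{"jaw":0,"delta_pos":[-0.003,-0.0005,-0.0003],"rotation":[0,0.001,0]},{"jaw":0,"delta_pos":[-0.003,-0.0005,-0.0003],"rotation":[0,0.001,0]},{"jaw":0,"delta_pos":[-0.003,-0.0005,-0.0003],"rotation":[0,0.001,0]}])

```text
t: 18.5
position: [0.5411, -0.0093, 0.2574]
tcp_rot: [-179.9, 0.0, 8.9]
contact_force: [-0.2, 0.3, 3.7]
grip_width: -0.0004
```

```bash
python3 -c "
from h import *
fm(1);st((11,45.6,83.4))"
```

```text
Fmean [0.48 0.6  4.84] sd [0.62 0.29 1.18]
t 18.55 tip [-10.85  45.59  84.01] F [1.1  0.88 6.02] rv [-0.0011 -0.0003 -0.0003]
shift [ 0.0216  0.0034 -0.0006] with uprighting [ 0.0215  0.0036 -0.0006]
```

Lift and return, with a look before the third stroke.

>>> step_arm(rows=[{"jaw":0,"delta_pos":[0,0,0.003],"rotation":[0,0,0]},{"jaw":0,"delta_pos":[0,0,0.003],"rotation":[0,0,0]},{"jaw":0,"delta_pos":[0.0105,0.0016,0],"rotation":[0,0,0]},{"jaw":0,"delta_pos":[0.01,0.0016,0],"rotation":[0,0,0]},{"jaw":0,"delta_pos":[0,0,0],"rotation":[0,0,0]},{"jaw":0,"delta_pos":[0,0,-0.002],"rotation":[0,0,0]},{"jaw":0,"delta_pos":[0,0,-0.001],"rotation":[0,0,0]},{"jaw":0,"delta_pos":[0,0,0],"rotation":[0,0,0]}])

```text
t: 19.35
position: [0.5634, -0.0059, 0.2592]
tcp_rot: [-179.9, 0.1, 8.9]
contact_force: [-0.4, -0.2, -0.6]
grip_width: -0.0001
```

```bash
python3 -c "
from h import *
a,c=shot('wrist','w9.png')
cv2.imwrite('pics/8.png',cv2.resize(a[80:330,140:460],(768,600)))
fm(1);st((10.7,45.6,83.4))"
```

```text
Fmean [ 0.01 -0.28 -0.25] sd [0.43 0.47 0.26]
t 19.45 tip [11.62 45.58 86.04] F [ 0.44 -0.75 -0.5 ] rv [-0.0011 -0.0023 -0.0003]
shift [-0.0009 -0.0001 -0.0026] with uprighting [-0.0013  0.0001 -0.0026]
```

View pics/8.png

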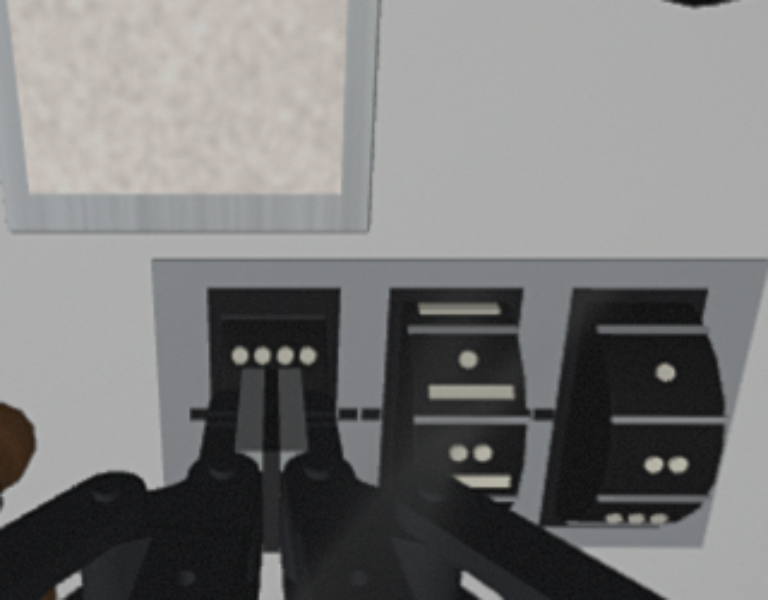

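The left wheel has 4 in the far place (four dots at (273,355)), so it is at 5. The middle wheel is at 7 and the right at 2. One more stroke on the left wheel.

>>> step_arm(rows=[{"jaw":0,"delta_pos":[-0.001,-0.0001,-0.0009],"rotation":[0,-0.0015,0]},{"jaw":0,"delta_pos":[0,0,-0.001],"rotation":[0,0,0]},{"jaw":0,"delta_pos":[0,0,-0.001],"rotation":[0,0,0]}])

```text
t: 19.75
position: [0.5623, -0.006, 0.2572]
tcp_rot: [-180.0, -0.1, 8.9]
contact_force: [-0.9, 0.5, 6.3]
grip_width: -0.0001
```

```bash
python3 -c "
from h import *
fm(2);st((10.5,45.6,83.4))"
```

```text
Fmean [-0.61  0.43  6.09] sd [0.33 0.33 0.36]
t 19.85 tip [11.   45.48 83.78] F [-0.85 -0.04  6.41] rv [-0.001   0.0007 -0.0002]
shift [-0.0005  0.     -0.0004] with uprighting [-0.0004  0.0002 -0.0004]
```

>>> step_arm(rows=[{"jaw":0,"delta_pos":[-0.003,-0.0005,-0.0006],"rotation":[0,0.001,0]},{"jaw":0,"delta_pos":[-0.003,-0.0005,-0.0004],"rotation":[0,0.001,0]},{"jaw":0,"delta_pos":[-0.003,-0.0005,-0.0003],"rotation":[0,0.001,0]},{"jaw":0,"delta_pos":[-0.003,-0.0005,-0.0003],"rotation":[0,0.001,0]},{"jaw":0,"delta_pos":[-0.003,-0.0005,-0.0003],"rotation":[0,0.001,0]},{"jaw":0,"delta_pos":[-0.003,-0.0005,-0.0003],"rotation":[0,0.001,0]},{"jaw":0,"delta_pos":[-0.003,-0.0005,-0.0003],"rotation":[0,0.001,0]}])

```text
t: 20.55
position: [0.5415, -0.0094, 0.2574]
tcp_rot: [-179.9, -0.0, 8.9]
contact_force: [-1.8, 0.0, 3.9]
grip_width: 0.0001
```

```bash
python3 -c "
from h import *
fm(1);st((0,-85,104))"
```

```text
Fmean [-1.71  0.54  4.39] sd [0.07 0.23 0.46]
t 20.60 tip [-10.42  45.48  83.99] F [-1.63  0.77  4.85] rv [-0.0012  0.0003 -0.0003]
shift [ 0.0305 -0.1273  0.02  ] with uprighting [ 0.0305 -0.1271  0.02  ]
```

>>> step_arm(rows=[{"jaw":0,"delta_pos":[0,0,0.003],"rotation":[0,0,0]},{"jaw":0,"delta_pos":[0,0,0.025],"rotation":[0,0,0]},{"jaw":0,"delta_pos":[0,-0.01,0.025],"rotation":[0,0,0]},{"jaw":0,"delta_pos":[-0.015,-0.035,0],"rotation":[0,0,0]},{"jaw":0,"delta_pos":[-0.015,-0.035,0],"rotation":[0,0,0]},{"jaw":0,"delta_pos":[0,0,0],"rotation":[0,0,0]},{"jaw":0,"delta_pos":[0,0,0],"rotation":[0,0,0]},{"jaw":0,"delta_pos":[0,0,0],"rotation":[0,0,0]}])

```text
t: 21.4
position: [0.5096, -0.0916, 0.3115]
tcp_rot: [-179.9, 0.2, 9.0]
contact_force: [-0.3, 0.1, -0.2]
grip_width: 0.0
```

```bash
python3 -c "
from h import *
import pickle
a,c=shot('wrist','w10.png');pickle.dump(c,open('w10.pkl','wb'))
cv2.imwrite('pics/9.png',cv2.resize(a[:300],(800,469),interpolation=cv2.INTER_CUBIC))
fm(1);st((0,-120.2,100))
print([ (proj(c,np.r_[L.T@(np.array(p[:2])/1000)+O,p[2]/1000])[0]/.64).round() for p in((0,45.5,85),(0,.5,94),(0,-44.4,94),(0,-120,85))])"
```

```text
Fmean [ 0.17  0.25 -0.39] sd [0.63 0.25 0.52]
t 21.50 tip [-54.83 -30.39 138.03] F [0.8  0.5  0.13] rv [-0.001  -0.0031 -0.002 ]
shift [ 0.0681 -0.0802 -0.038 ] with uprighting [ 0.0675 -0.0801 -0.038 ]
[array([224., 215.]), array([322., 218.]), array([428., 218.]), array([598., 216.])]
```

View pics/9.png

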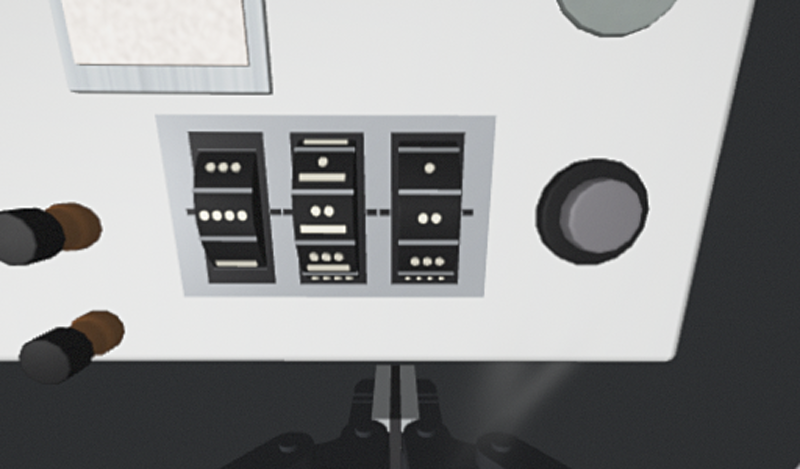

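Wheels read 4-7-2, each digit centred between the ticks at row ~215. The load key's top is at (602,213), which agrees with the given (0,−120). I'll go above the key.

>>> step_arm(rows=[{"jaw":0,"delta_pos":[0.022,-0.027,0],"rotation":[-0.001,-0.0031,-0.002]},{"jaw":0,"delta_pos":[0.022,-0.027,0],"rotation":[0,0,0]},{"jaw":0,"delta_pos":[0.022,-0.026,-0.01],"rotation":[0,0,0]},{"jaw":0,"delta_pos":[0,0,-0.015],"rotation":[0,0,0]},{"jaw":0,"delta_pos":[0,0,-0.008],"rotation":[0,0,0]},{"jaw":0,"delta_pos":[0,0,0],"rotation":[0,0,0]},{"jaw":0,"delta_pos":[0,0,0],"rotation":[0,0,0]}])

```text
t: 22.2
position: [0.5791, -0.1685, 0.2763]
tcp_rot: [-179.9, 0.0, 9.3]
contact_force: [0.1, 0.0, 0.8]
grip_width: -0.0002
```

```bash
python3 -c "
from h import *
import pickle
fm(1);st((0.2,-120.2,92))
c1=pickle.load(open('w10.pkl','rb'));c2=pickle.load(open('w2.pkl','rb'))
for z in (.08,.085,.09,.095): print(z,[(L@(ray(c,np.array(p)*.64,z)[:2]-O)*1000).round(1) for c,p in((c1,(602,214)),(c2,(482,208)))])
"
```

```text
Fmean [-0.2   0.44  0.34] sd [0.34 0.46 0.48]
t 22.25 tip [   2.22 -117.47  103.02] F [-0.54  0.9  -0.13] rv [-0.0013 -0.0008 -0.0077]
shift [-0.0016 -0.003  -0.011 ] with uprighting [-0.0017 -0.0028 -0.011 ]
0.08 [array([ 1.000e-01, -1.238e+02]), array([  -0.4, -121.8])]
0.085 [array([   0.7, -121.5]), array([   0. , -120.8])]
0.09 [array([   1.3, -119.2]), array([   0.5, -119.8])]
0.095 [array([   1.9, -116.9]), array([   1. , -118.8])]
```

>>> step_arm(rows=[{"jaw":0,"delta_pos":[-0.0016,-0.0029,-0.004],"rotation":[-0.0013,-0.0008,-0.0077]},{"jaw":0,"delta_pos":[0,0,-0.004],"rotation":[0,0,0]},{"jaw":0,"delta_pos":[0,0,-0.003],"rotation":[0,0,0]},{"jaw":0,"delta_pos":[0,0,0],"rotation":[0,0,0]},{"jaw":0,"delta_pos":[0,0,0],"rotation":[0,0,0]}])

```text
t: 22.75
position: [0.577, -0.1705, 0.2665]
tcp_rot: [179.9, -0.1, 8.9]
contact_force: [-0.3, -0.3, -0.6]
grip_width: 0.0002
```

```bash
python3 -c "
from h import *
fm(1);st((0.2,-120.2,84))"
```

```text
Fmean [ 0.01 -0.32  0.22] sd [0.3  0.07 0.8 ]
t 22.80 tip [   0.3  -119.73   93.08] F [ 0.31 -0.39  1.02] rv [ 0.0012  0.0025 -0.0003]
shift [-0.     -0.0005 -0.0091] with uprighting [ 0.0004 -0.0007 -0.0091]
```

>>> step_arm(rows=[{"jaw":0,"delta_pos":[0,0,-0.0015],"rotation":[0,0,0]},{"jaw":0,"delta_pos":[0,0,-0.0015],"rotation":[0,0,0]},{"jaw":0,"delta_pos":[0,0,-0.0015],"rotation":[0,0,0]},{"jaw":0,"delta_pos":[0,0,-0.0015],"rotation":[0,0,0]}])

```text
t: 23.2
position: [0.5771, -0.1706, 0.2608]
tcp_rot: [179.9, -0.2, 8.9]
contact_force: [-1.7, 0.4, 3.8]
grip_width: -0.0003
```

```bash
python3 -c "
from h import *
fm(2);st((0.2,-120.2,84))"
```

```text
Fmean [-1.07  0.83  4.  ] sd [0.56 0.4  0.32]
t 23.30 tip [   0.46 -119.86   87.33] F [-1.26  1.39  4.44] rv [ 0.0015  0.003  -0.0003]
shift [-0.0002 -0.0004 -0.0033] with uprighting [ 0.0003 -0.0006 -0.0033]
```

>>> step_arm(rows=[{"jaw":0,"delta_pos":[0,0,-0.0015],"rotation":[0,0,0]},{"jaw":0,"delta_pos":[0,0,-0.0015],"rotation":[0,0,0]}])

```text
t: 23.5
position: [0.5771, -0.1705, 0.259]
tcp_rot: [179.9, -0.2, 8.9]
contact_force: [-11.7, 4.4, 29.8]
grip_width: -0.0001
```

```bash
python3 -c "
from h import *
fm(1);st((0.2,-120.2,84))"
```

```text
Fmean [-10.01   5.84  25.71] sd [0.91 0.3  4.14]
t 23.55 tip [   0.62 -119.95   85.77] F [-9.11  5.54 21.57] rv [ 0.0019  0.004  -0.0004]
shift [-0.0004 -0.0003 -0.0018] with uprighting [ 0.0003 -0.0007 -0.0018]
```

>>> step_arm(rows=[{"jaw":0,"delta_pos":[0,0,-0.0012],"rotation":[0,0,0]},{"jaw":0,"delta_pos":[0,0,-0.0012],"rotation":[0,0,0]}])

```text
t: 23.75
position: [0.5769, -0.1704, 0.2592]
tcp_rot: [179.8, -0.3, 8.9]
contact_force: [-9.6, 3.4, 19.3]
grip_width: -0.0002
```

```bash
python3 -c "
from h import *
fm(1);st((0.2,-120.2,84))"
```

```text
Fmean [-8.64  4.63 19.67] sd [0.33 0.22 0.39]
t 23.80 tip [   0.58 -119.93   85.76] F [-8.31  4.42 20.07] rv [ 0.0026  0.0049 -0.0006]
shift [-0.0003 -0.0003 -0.0018] with uprighting [ 0.0005 -0.0008 -0.0018]
```

The key bottomed at tip z 85.8 mm with a 20 N hard stop. 4 N at 87.3 mm fits the 5 N spring near the end of its 6 mm travel. Release and lift away.

>>> step_arm(rows=[{"jaw":0,"delta_pos":[0,0,0.003],"rotation":[0,0,0]},{"jaw":0,"delta_pos":[0,0,0.005],"rotation":[0,0,0]},{"jaw":0,"delta_pos":[0,0,0.025],"rotation":[0,0,0]},{"jaw":0,"delta_pos":[-0.02,0.02,0.025],"rotation":[0,0,0]},{"jaw":0,"delta_pos":[-0.03,0.03,0.005],"rotation":[0,0,0]},{"jaw":0,"delta_pos":[-0.01,0.01,0],"rotation":[0,0,0]},{"jaw":0,"delta_pos":[0,0,0],"rotation":[0,0,0]},{"jaw":0,"delta_pos":[0,0,0],"rotation":[0,0,0]}])

```text
t: 24.6
position: [0.5153, -0.1094, 0.3238]
tcp_rot: [179.8, -0.3, 8.9]
contact_force: [0.7, -0.1, -0.0]
grip_width: 0.0003
```

```bash
python3 -c "
from h import *
import pickle
fm(1);st()
a,c=shot('wrist','w11.png')
cv2.imwrite('pics/10.png',cv2.resize(a[:300],(800,469),interpolation=cv2.INTER_CUBIC))
"
```

```text
Fmean [ 0.01 -0.34  0.04] sd [0.62 0.12 0.09]
t 24.65 tip [-50.59 -50.25 150.26] F [-0.61 -0.45  0.13] rv [0.0025 0.0052 0.0003]
```

View pics/10.png

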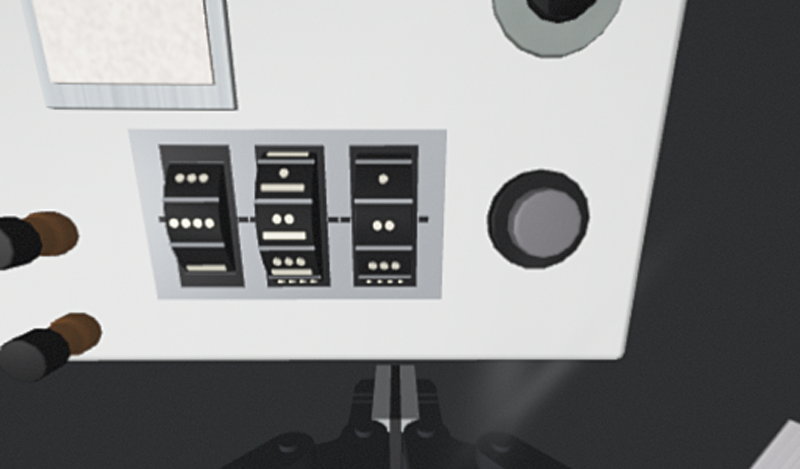

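The wheels still read 4-7-2 between the ticks (row ~220). The key's top at (545,222) stands up in its housing, the vials are upright and unmoved, and nothing is touched.

```bash
python3 -c "
from h import *
print(env.finish_job())"
```

```text
the job is handed in; nothing more can be done
None
```

The job is handed in at about 25 s of the 67 s allowed; the hand-in gives no verdict.

- **Wheels:** I rolled them by fingertip friction, one digit per stroke: left 7→4, middle 5→7, right 0→2. The force readings stayed at about 4–8 N against the 12 N limit. They are samples at the start and end of strokes, so a short peak in between would not show.
- **Load key:** I checked the code in a wrist picture before pressing. The key met a hard stop at about 20–30 N, at the height its 6 mm travel and spring predict, and I then let it rise.
- **Last check:** the final picture showed 4-7-2 centred between the ticks, the load key raised, and the wrist force about 0 N. The two vials looked in place. I did not look again at the beaker, jar, box, plate stack, spatula or small key. The spatula's edge and part of the dial were in view, and the arm never came near any of these.
- **What disagreed:** camera triangulation put the wheel tops about 1.5 mm higher than I felt them, and the key top at about 88 mm where touch suggested 92 mm. I went by touch in each case.

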